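# Index the decorating turntable and bolt it

## Task

Turn the round plaster bat on the turntable by pushing on its face or edge until its notch faces the brass bolt under the red mark, then slide the bolt gently all the way into the notch so that the bat is locked for decorating, and let go. Lean only lightly on the plaster and never force the bolt against its rim; the bowl must stay standing in the middle of the bat, and the other things on the bench stay where they are.

Things in the scene. Friction and masses are not known exactly. Their poses are not given: they have to be found in the camera images.
- stand: Fixed dark steel turntable foot, 160 mm across. Origin: on the turning axis at bench height; z up; +x points from the axis to the bolt. Bolt bracket: grey block, 44 mm wide, 113 to 175 mm from the axis, with two aluminium cheeks 20 mm apart, 67 mm above the bench; a thin bridge between them carries the red stripe (the mark), to 69 mm.
- bat: Round off-white plaster disc 180 mm across, 22 mm thick, turning both ways without stops on the stand's vertical axis; underside 45 mm, top face 67 mm above the bench. Origin: on the axis at its underside; z up; the notch lies on its -x side. Friction of about 0.06 N m (0.7 N along the rim) holds it where it is left; after slow pushes it does not coast.
- bat_face (a point): Centre of the bat's flat middle, under the bowl, 67 mm above the bench. The free outer ring (60 to 90 mm from the axis) is hand-cast: its face lies up to 2 mm higher or lower from place to place, its rim up to 1.5 mm in or out. Turn the bat by pressing a fingertip on outer face or rim (friction 0.6) and dragging it round slowly (60 mm/s; faster slips). Press with 3 to 10 N; over 20 N damages it.
- notch (a point): Mouth of the only notch in the bat's rim: a square slot 16 mm wide, 16 mm deep radially, cut through the full thickness, with a blue back and a blue line on the top face pointing to it. The point lies mid-width at the rim (90 mm from the axis) on the top face and turns with the bat.
- mark (a point): Fixed point on the stand 90 mm from the axis, level with the bat's top face, straight in front of the bolt. The notch faces the bolt when notch lies here.
- bolt: Brass bolt, 13 mm wide, 14 mm high, between the cheeks. Slides along the stand's x axis, towards the bat to lock, 22 mm from fully back to its end stop; may start up to 4 mm forward; friction of 2.5 N holds it where it is left. Origin: under the post, at the bolt's underside, 50 mm above the bench; 150 mm from the axis when fully back, 128 mm when fully home.
- bolt_nose (a point): Tip of the bolt's rounded nose (radius 6.5 mm), 50 mm nearer the axis than the post, 57 mm above the bench. It meets the rim 10 mm after fully back and enters only if the notch is within about 4 mm of the mark, then centres the bat by itself. More than 20 N of it against the plaster does damage.
- bolt_post (a point): Point on the bolt's upright post, 95 mm above the bench. The post is a brass rod 14 mm across with an 18 mm black ball on top (up to 115 mm above the bench), free from 69 mm above the bench upwards; push it from outside towards the axis, or pinch it from above.
- bowl: Leather-hard clay bowl standing foot up, loose, in the middle of the bat: 95 mm across, 60 mm high, 0.4 kg, clay grey with an orange band. Origin: centre of its rim underneath, on the bat's top face.
- slip_tub: Orange open tub, 84 mm across, 95 mm high, on the bench beyond the turntable. Origin: centre of its underside. Leave alone.
- trim_tool: Trimming tool lying on the bench, wooden handle 120 mm long and 12 mm thick, steel loop at its +x end. Origin: middle of the handle, at bench height. Leave alone.
- spare_bat: Two stacked plaster bats 180 mm across with another bowl on top, 101 mm high in all. Origin: centre of the underside. Leave alone.
Mind the look-alikes: they are no part of the job. Leave any green look-alike of the bowl alone.

How it is judged:
By the outcome, as a careful person would: the job done as asked, in the order asked, and still so for the second after the job is handed in, with the robot touching nothing.
It also fails if it takes over 72 s, if anything falls off the work surface, if the arm or the gripper's body presses on something with over 40 N, if the wrist force passes 120 N, or if a joint passes its speed limit or range.

## Robot

A 6-joint arm with a two-finger parallel gripper is mounted at the origin on the work surface. World frame = base frame: x ahead of the robot, y to its left, z up, the work surface at z = 0. Lengths are in m, angles in rad, forces in N, time in s.
With the tool pointing down it reaches from about 0.375 to 0.975 m from the base axis. Payload 3.8 kg.
Tool frame: the origin (TCP) lies on the centre line of the jaws, within the pads' length; the fingertips stand 25 mm ahead of it and the grasp point (between the pads) lies 6 mm ahead of it; y points along the fingers, z is the direction in which the jaws open and shut, and the axes are right-handed (so a half turn about y gives the same grasp; the last joint's range is limited). The gripper opens to 85 mm and grips with 20 to 120 N. Pads are 22 mm wide; open, the fingers measure 114 mm over their backs; the gripper's body (76 mm by 85 mm) begins 54 mm behind the grasp point. The pads swing forward as they close: fully open they stand 13 mm farther back than shut.
Start: joints at [-1.178, 0.264, 1.604, -0, 1.274, -0.037], TCP at [0.281, -0.614, 0.256] pointing down, gripper open.
Joint ranges: [-2.63, 2.63], [-0.94, 2.18], [0.31, 2.57], [-1.31, 4.45], [0, 2.66], [-2.55, 2.55]. Speed limits (rad/s): [2.57, 2.57, 3.14, 3.14, 3.14, 3.14].

## Interface

Orientations are given as a rotation vector (axis times angle).
In Python, from workcell import bot gives the robot as it stands.
- The arm moves only by the shell command python3 -m jog 'ROWS' [FORCE]. ROWS is JSON, a list of rows, each a list of 5 numbers: the shift along the world's x, y, z in mm, then the turn about the world's z in degrees, then the finger opening in mm, from 0 to 85.4. A call has exactly 10 rows; each row is the pose to reach, as a shift and turn from the pose commanded when the call began; what a row does not reach only later rows make up. A row lasts 1/8 s, in which the tool goes at most 62.5 mm and 10.7 degrees, less where a joint would pass 70% of its speed; a pose out of reach is approached as far as the arm can. A call with a gripper value outside its range is refused whole. The fingers move at their own pace and stop on an object; FORCE is the grip in N (left out, the last holds). Time passes only in rows, so rows that repeat a pose let the fingers close, or fill a call up. It gives the time, the measured TCP pose, the force and the opening at its end, in the units of the state.
- bot.read_state(): the state, without advancing time (a new reading comes with each control period).
- bot.read_camera(name): name is "side" or "top" or "wrist"; returns a dict with "pixels" (480x640x3 uint8, red, green, blue), "fx", "fy", "cx", "cy" (pixels), "R" (3x3) and "t" (3): a world point X has camera coordinates R X + t. Camera axes: x right, y down, z forward; pixel columns grow to the right and rows downward; lengths in m; the calibration is good to about 2 mm. A picture is of the moment at which its call begins. There is no depth.
- bot.finish_job(): hands the job in, once; it reports no verdict.
The state is a dict: "time": time; "q": joint angles; "joint_vel": joint speeds; "joint_torque": joint torques, N m; "tool_pos": TCP position; "tcp_rot": TCP orientation; "wrist_force": force on the tool from outside, world axes, zero at the start; "torque": the same for the moment, N m; "width": opening from 0.0 (shut) to 1.0 (fully open).
Only numpy, scipy, OpenCV 4.12 (cv2) and the standard library are available. Lean on these libraries where they do the work, as an engineer would, in place of code of your own. Each camera call takes 0.05 s, during which the arm holds its last target.

## Working session

There is one attempt and no reset: what is moved stays moved. The work goes in short steps, Python scripts to look and compute and a shell command to move; the robot and the scene stay as the last step left them, time stands still between calls to the robot, and variables do not carry over. Pictures are saved under pics/ and viewed, and the job is handed in when it is done.

```bash
ls; mkdir -p pics
cat > h.py <<'E'
import numpy as np, cv2
from workcell import bot
def snap(n,f):
    c=bot.read_camera(n); cv2.imwrite('pics/'+f,cv2.cvtColor(c['pixels'],cv2.COLOR_RGB2BGR))
    np.savez('pics/'+f+'.npz',**{k:np.array(c[k]) for k in c}); return c
def load(f): return np.load('pics/'+f+'.npz')
def ray(c,u,v,z):
    R=np.array(c['R']);t=np.array(c['t']); d=R.T@np.array([(u-c['cx'])/c['fx'],(v-c['cy'])/c['fy'],1]); o=-R.T@t
    return o+d*(z-o[2])/d[2]
def proj(c,X):
    p=np.array(c['R'])@np.array(X)+np.array(c['t']); return np.array([c['fx']*p[0]/p[2]+c['cx'],c['fy']*p[1]/p[2]+c['cy']])
def crop(f,u0,v0,u1,v1,s,o):
    i=cv2.imread('pics/'+f)[v0:v1,u0:u1]; cv2.imwrite('pics/'+o,cv2.resize(i,None,fx=s,fy=s,interpolation=cv2.INTER_CUBIC))
E
python3 - <<'E'
from h import *
print(bot.read_state())
for n in ['side','top','wrist']: c=snap(n,n+'0.png'); print(n,-np.array(c['R']).T@np.array(c['t']))
E
```

```text
pics
{'time': 0.0, 'q': array([-1.17789239e+00,  2.64819115e-01,  1.60537322e+00,  1.39945723e-05,
        1.27366985e+00, -3.68919753e-02]), 'joint_vel': array([ 0.00264209,  0.00104769, -0.0006776 , -0.00108819, -0.00028797,
        0.00108205]), 'joint_torque': array([ 8.87639289e-04, -5.15105653e+01, -3.67314041e+01,  2.18367268e-04,
        1.28442337e-02,  1.63956247e-05]), 'tool_pos': array([ 0.2810151 , -0.61299162,  0.25491792]), 'tcp_rot': array([-0.43344371,  1.98631163, -1.98177079]), 'wrist_force': array([ 0.18575218, -0.20579673, -0.05947652]), 'torque': array([-0.01443401, -0.00140493,  0.02581909]), 'width': 0.9993938337855023}
side [ 0.55915457 -0.71995344  0.63940319]
top [0.48432364 0.12002641 1.14761348]
wrist [ 0.34462618 -0.58309747  0.37270797]
```

View pics/top0.png

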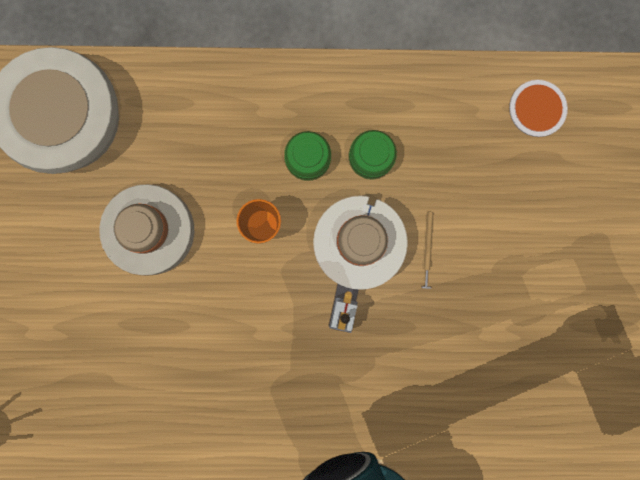

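View pics/side0.png

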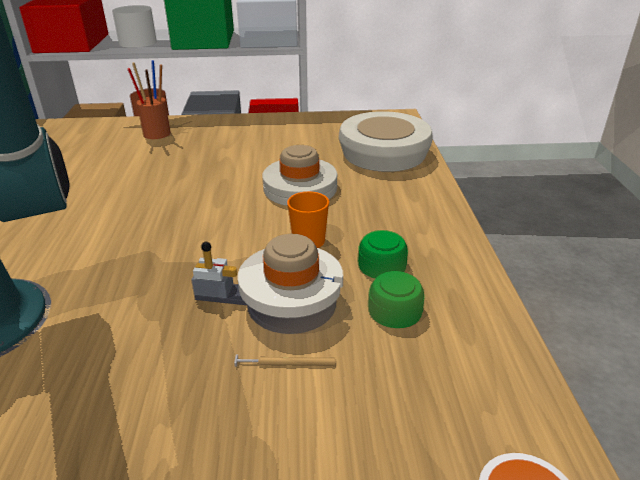

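```bash
python3 -c "
from scipy.spatial.transform import Rotation as R
from h import *
print(R.from_rotvec(bot.read_state()['tcp_rot']).as_matrix().round(2))"
```

```text
[[-0.91 -0.    0.42]
 [-0.42  0.   -0.91]
 [-0.   -1.   -0.  ]]
```

Run:
```python
from h import *
crop('top0.png',290,180,430,340,4,'t0c.png')
crop('side0.png',180,220,360,340,4,'s0c.png')
```

```text
(no output)
```

View pics/t0c.png

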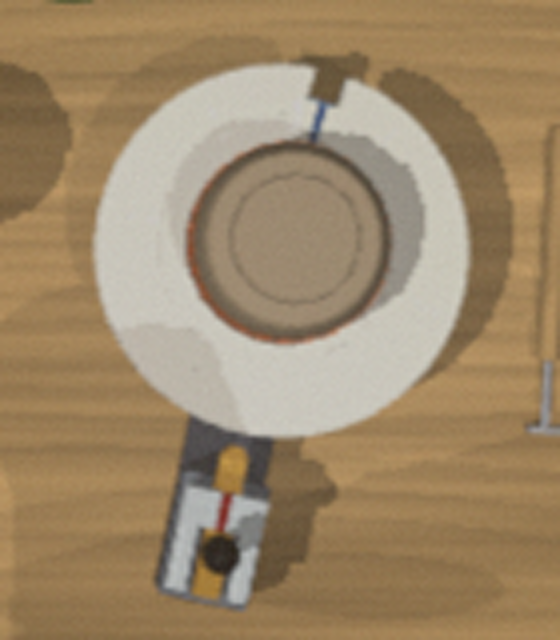

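View pics/s0c.png

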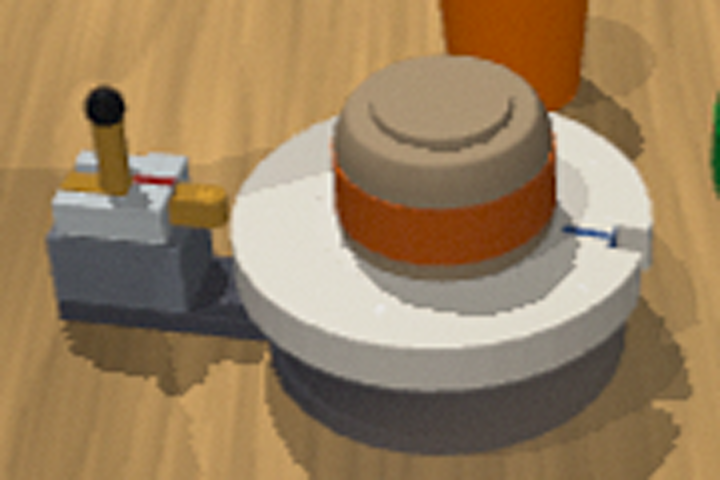

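Run:
```python
from h import *
c=load('top0.png')
p=lambda u,v,z:ray(c,290+u/4-.0,180+v/4,z)
C=p(281.5,250,.067);print('C',C)
for n,u,v,z in [('L',95,250,.067),('R',468,250,.067),('T',281,62,.067),('B',281,437,.067),('notch',331,75,.067),('lineend',314,138,.067),('red1',228,492,.069),('red2',223,530,.069),('ball',221,553,.107),('nose',234,446,.057),('blkL',158,590,.067),('blkR',246,606,.067),('bowl',294,238,.127)]:
    X=p(u,v,z);d=X-C;print(n,X.round(4),np.hypot(*d[:2]).round(4),np.degrees(np.arctan2(d[1],d[0])).round(1))
# fit rim
```

```text
C [0.54338916 0.01870488 0.067     ]
L [0.5428 0.1085 0.067 ] 0.0898 90.3
R [ 0.5439 -0.0714  0.067 ] 0.0901 -89.7
T [0.6346 0.019  0.067 ] 0.0912 0.2
B [0.4537 0.0189 0.067 ] 0.0897 179.9
notch [ 0.6284 -0.0053  0.067 ] 0.0883 -15.8
lineend [0.5977 0.003  0.067 ] 0.0565 -16.1
red1 [0.4275 0.0444 0.069 ] 0.1187 167.5
red2 [0.4094 0.0468 0.069 ] 0.1369 168.2
ball [0.4016 0.0503 0.107 ] 0.1453 167.4
nose [0.449  0.0407 0.057 ] 0.097 166.9
blkL [0.3808 0.0776 0.067 ] 0.1729 160.1
blkR [0.3734 0.0356 0.067 ] 0.1709 174.3
bowl [0.5456 0.0186 0.127 ] 0.0022 -1.8
```

```bash
python3 -m jog '[[50,125,0,0,0],[85,212,0,0,0],[120,300,0,0,0],[142,355,0,0,0],[164,410,0,0,0],[187,467,0,0,0],[210,524,0,0,0],[233,580,0,0,0],[256,640,0,0,0],[283,707,0,0,0]]' 20
python3 -m jog '[[0,0,-40,0,0],[0,0,-80,0,0],[0,0,-110,0,0],[0,0,-130,0,0],[0,0,-140,0,0],[0,0,-140,0,0],[0,0,-140,0,0],[0,0,-140,0,0],[0,0,-140,0,0],[0,0,-140,0,0]]'
python3 -c "
from h import *
snap('side','s1.png');snap('top','t1.png')"
```

```text
time: 1.4
tool_pos: [0.5139, -0.0314, 0.2563]
tcp_rot: [-0.433, 1.983, -1.984]
wrist_force: [0.7, -0.6, -0.4]
width: -0.004
time: 2.65
tool_pos: [0.5138, -0.0335, 0.1167]
tcp_rot: [-0.432, 1.983, -1.984]
wrist_force: [-0.1, 0.2, -0.1]
width: 0.001
```

View pics/s1.png

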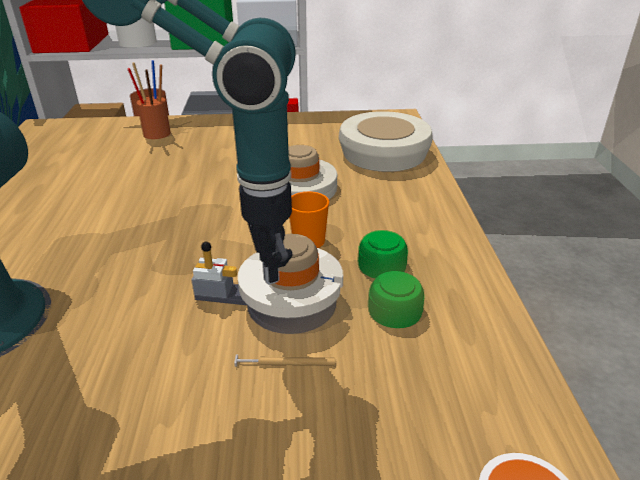

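View pics/t1.png

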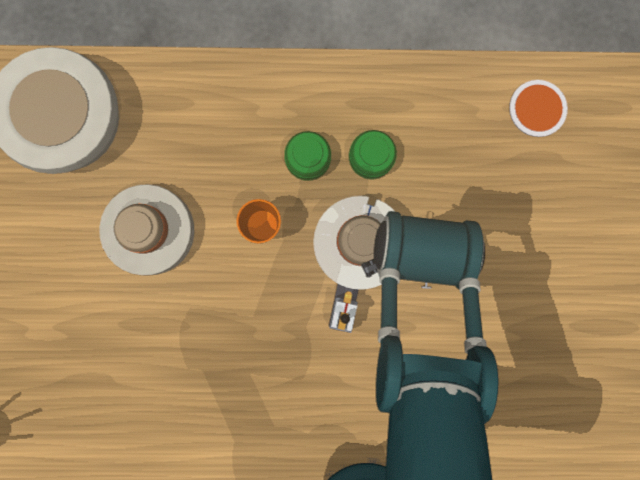

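```bash
python3 -m jog '[[-1,-9,0,0,0],[-3,-19,0,0,0],[-3,-19,-5,0,0],[-3,-19,-10,0,0],[-3,-19,-14,0,0],[-3,-19,-18,0,0],[-3,-19,-20,0,0],[-3,-19,-21,0,0],[-3,-19,-21,0,0],[-3,-19,-21,0,0]]'
python3 -c "
from h import *
snap('side','s2.png');crop('s2.png',180,180,360,330,4,'s2c.png')"
```

```text
time: 4.0
tool_pos: [0.5108, -0.0524, 0.0955]
tcp_rot: [-0.433, 1.984, -1.984]
wrist_force: [-0.6, -0.1, -0.7]
width: -0.002
```

View pics/s2c.png

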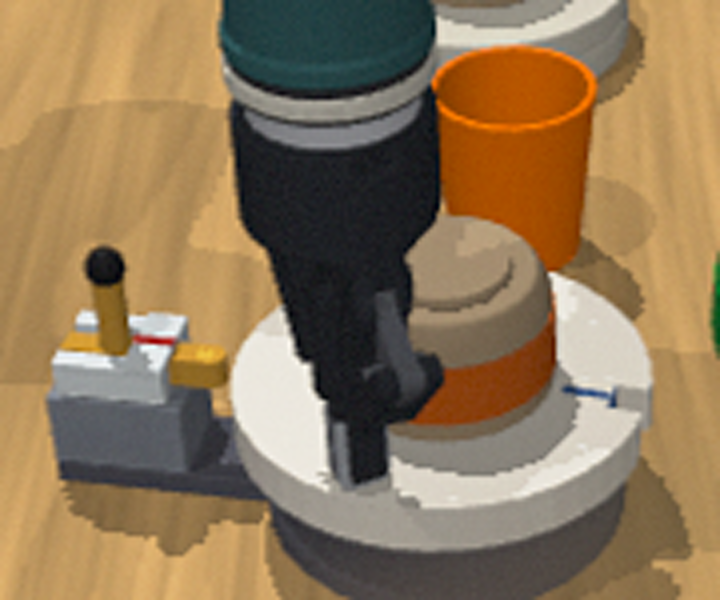

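```bash
python3 -m jog '[[0,0,2,10,0],[0,0,2,20,0],[0,0,2,30,0],[0,0,2,40,0],[0,0,1,40,0],[0,0,0,40,0],[0,0,-1,40,0],[0,0,-2,40,0],[0,0,-3,40,0],[0,0,-3,40,0]]'; python3 -c "
from h import *
print(bot.read_state()['q'])"
```

```text
time: 5.3
tool_pos: [0.5119, -0.0529, 0.0938]
tcp_rot: [-0.964, 1.525, -1.529]
wrist_force: [-1.7, -2.3, 7.7]
width: -0.001
[-1.50988093e-01  1.23421299e-01  2.09666162e+00 -8.38129968e-04
  9.18917475e-01  2.92664853e-01]
```

```bash
cat > arc.py <<'E'
import sys,numpy as np
a0,st=float(sys.argv[1]),float(sys.argv[2]);r=78
for k in range(1,11):
    a=np.radians(a0+st*k);b=np.radians(a0);print([round(r*(np.cos(a)-np.cos(b)),1),round(r*(np.sin(a)-np.sin(b)),1),st*k])
E
python3 arc.py -114 4.4
```

```text
[np.float64(5.6), np.float64(-2.2), 4.4]
[np.float64(11.3), np.float64(-4.0), 8.8]
[np.float64(17.1), np.float64(-5.4), 13.200000000000001]
[np.float64(23.0), np.float64(-6.3), 17.6]
[np.float64(29.0), np.float64(-6.7), 22.0]
[np.float64(35.0), np.float64(-6.7), 26.400000000000002]
[np.float64(41.0), np.float64(-6.2), 30.800000000000004]
[np.float64(46.9), np.float64(-5.3), 35.2]
[np.float64(52.7), np.float64(-3.9), 39.6]
[np.float64(58.4), np.float64(-2.0), 44.0]
```

```bash
python3 -m jog '[[5.6,-2.2,0.3,4.4,0],[11.3,-4,0.3,8.8,0],[17.1,-5.4,0.3,13.2,0],[23,-6.3,0.3,17.6,0],[29,-6.7,0.3,22,0],[35,-6.7,0.3,26.4,0],[41,-6.2,0.3,30.8,0],[46.9,-5.3,0.3,35.2,0],[52.7,-3.9,0.3,39.6,0],[58.4,-2,0.3,44,0]]'; python3 -c "
from h import *
snap('side','s3.png');crop('s3.png',180,180,360,330,4,'s3c.png')"; python3 arc.py -70 4.6
```

```text
time: 6.55
tool_pos: [0.5705, -0.0553, 0.0938]
tcp_rot: [-1.346, 0.962, -0.967]
wrist_force: [-0.0, -2.6, 3.3]
width: 0.0
[np.float64(5.8), np.float64(2.4), 4.6]
[np.float64(11.4), np.float64(5.2), 9.2]
[np.float64(16.7), np.float64(8.5), 13.799999999999999]
[np.float64(21.8), np.float64(12.2), 18.4]
[np.float64(26.5), np.float64(16.3), 23.0]
[np.float64(30.9), np.float64(20.7), 27.599999999999998]
[np.float64(35.0), np.float64(25.5), 32.199999999999996]
[np.float64(38.6), np.float64(30.6), 36.8]
[np.float64(41.8), np.float64(36.0), 41.4]
[np.float64(44.6), np.float64(41.6), 46.0]
```

View pics/s3c.png

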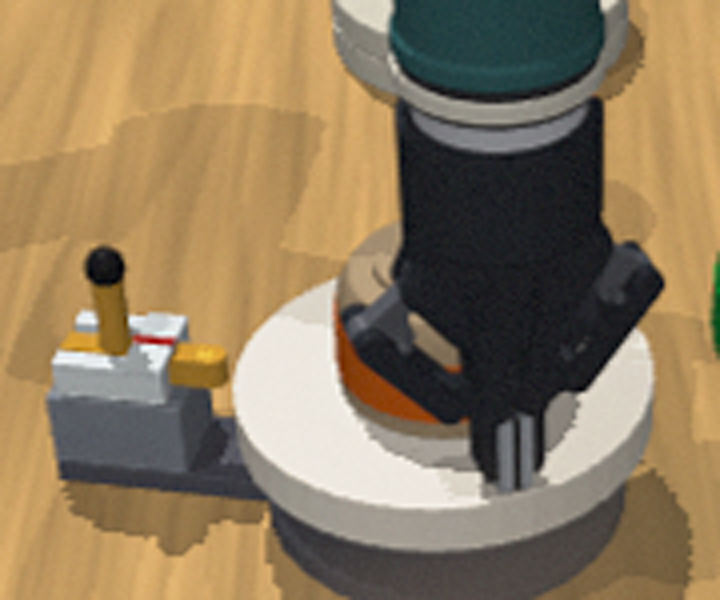

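```bash
python3 -m jog '[[5.8,2.4,-0.2,4.6,0],[11.4,5.2,-0.3,9.2,0],[16.7,8.5,-0.3,13.8,0],[21.8,12.2,-0.3,18.4,0],[26.5,16.3,-0.3,23,0],[30.9,20.7,-0.3,27.6,0],[35,25.5,-0.3,32.2,0],[38.6,30.6,-0.3,36.8,0],[41.8,36,-0.3,41.4,0],[44.6,41.6,-0.3,46,0]]'; python3 -c "
from h import *
print(bot.read_state()['q'][5])
snap('top','t4.png');crop('t4.png',290,180,430,340,4,'t4c.png')"; python3 arc.py -24 4.5
```

```text
time: 7.85
tool_pos: [0.6158, -0.0133, 0.0938]
tcp_rot: [-1.543, 0.343, -0.35]
wrist_force: [2.9, -1.6, 4.9]
width: -0.002
-1.1900395327526618
[np.float64(2.3), np.float64(5.7), 4.5]
[np.float64(4.1), np.float64(11.5), 9.0]
[np.float64(5.4), np.float64(17.5), 13.5]
[np.float64(6.3), np.float64(23.6), 18.0]
[np.float64(6.7), np.float64(29.7), 22.5]
[np.float64(6.6), np.float64(35.8), 27.0]
[np.float64(6.1), np.float64(41.9), 31.5]
[np.float64(5.0), np.float64(47.9), 36.0]
[np.float64(3.5), np.float64(53.9), 40.5]
[np.float64(1.6), np.float64(59.7), 45.0]
```

View pics/t4c.png

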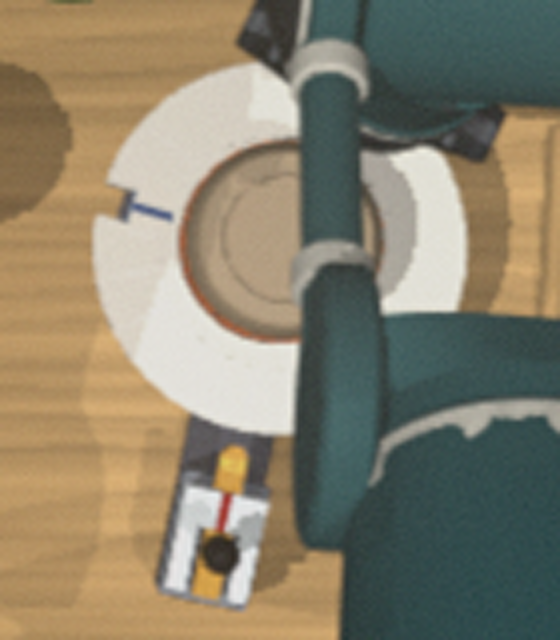

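```bash
python3 -m jog '[[2.3,5.7,0,4,0],[4.1,11.5,0,8,0],[5.4,17.5,0,12,0],[6.3,23.6,0,16,0],[6.7,29.7,0,20,0],[6.6,35.8,0,24,0],[6.1,41.9,0,28,0],[5,47.9,0,32,0],[3.5,53.9,0,36,0],[1.6,59.7,0,40,0]]'; python3 -c "
from h import *
print(bot.read_state()['q'][5])
snap('top','t5.png');crop('t5.png',290,180,430,340,4,'t5c.png')"; python3 arc.py 21 4.2
```

```text
time: 9.15
tool_pos: [0.6169, 0.047, 0.0938]
tcp_rot: [-1.562, -0.203, 0.197]
wrist_force: [1.2, -1.1, 5.9]
width: 0.003
-1.7898913975538595
[np.float64(-2.2), np.float64(5.3), 4.2]
[np.float64(-4.9), np.float64(10.3), 8.4]
[np.float64(-7.9), np.float64(15.2), 12.600000000000001]
[np.float64(-11.2), np.float64(19.9), 16.8]
[np.float64(-14.9), np.float64(24.2), 21.0]
[np.float64(-18.8), np.float64(28.3), 25.200000000000003]
[np.float64(-23.1), np.float64(32.1), 29.400000000000002]
[np.float64(-27.6), np.float64(35.6), 33.6]
[np.float64(-32.4), np.float64(38.8), 37.800000000000004]
[np.float64(-37.4), np.float64(41.5), 42.0]
```

View pics/t5c.png

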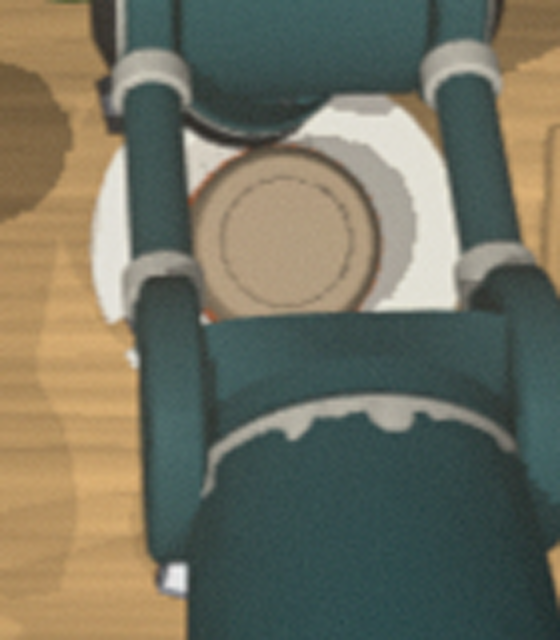

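```bash
python3 arc.py 21 4.7
```

```text
[np.float64(-2.5), np.float64(5.9), 4.7]
[np.float64(-5.5), np.float64(11.5), 9.4]
[np.float64(-9.0), np.float64(16.9), 14.100000000000001]
[np.float64(-12.9), np.float64(22.0), 18.8]
[np.float64(-17.2), np.float64(26.7), 23.5]
[np.float64(-21.9), np.float64(31.1), 28.200000000000003]
[np.float64(-26.9), np.float64(35.1), 32.9]
[np.float64(-32.2), np.float64(38.6), 37.6]
[np.float64(-37.8), np.float64(41.7), 42.300000000000004]
[np.float64(-43.6), np.float64(44.4), 47.0]
```

```bash
python3 -m jog '[[-2.5,5.9,0,3,0],[-5.5,11.5,0,6,0],[-9,16.9,0,9,0],[-12.9,22,0,12,0],[-17.2,26.7,0,15,0],[-21.9,31.1,0,18,0],[-26.9,35.1,0,21,0],[-32.2,38.6,0,24,0],[-37.8,41.7,0,27,0],[-43.6,44.4,0,30,0]]'; python3 -c "
from h import *
print(bot.read_state()['q'][5])
snap('top','t6.png');snap('side','s6.png');crop('t6.png',290,180,430,340,4,'t6c.png');crop('s6.png',180,180,360,330,4,'s6c.png')"
```

```text
time: 10.45
tool_pos: [0.5727, 0.0912, 0.0937]
tcp_rot: [-1.485, -0.611, 0.606]
wrist_force: [-0.1, -1.3, 7.5]
width: -0.001
-2.2334320797417577
```

View pics/t6c.png

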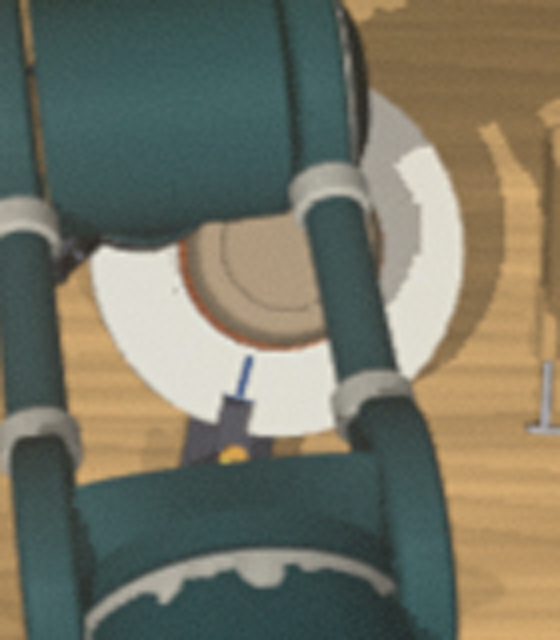

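View pics/s6c.png

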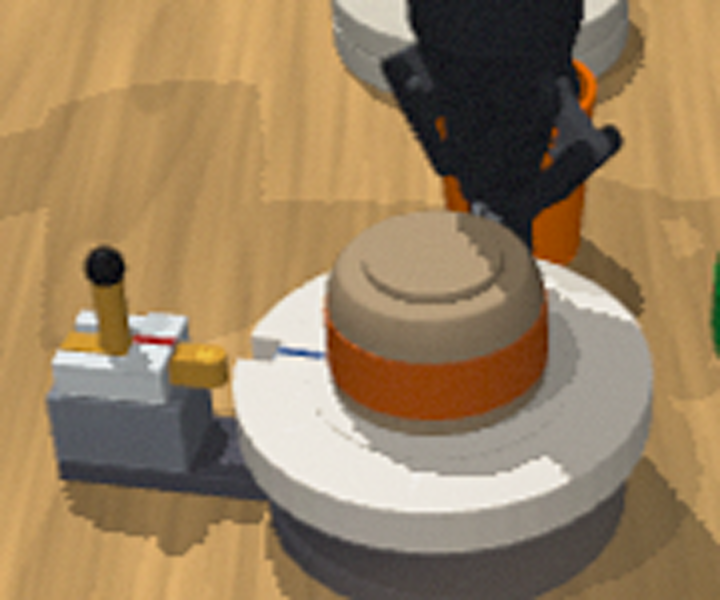

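Run:
```python
from h import *
crop('t6.png',325,255,380,300,12,'t6z.png')
crop('t0.png' if 0 else 'top0.png',325,285,380,335,12,'t0z.png')
```

```text
(no output)
```

View pics/t6z.png

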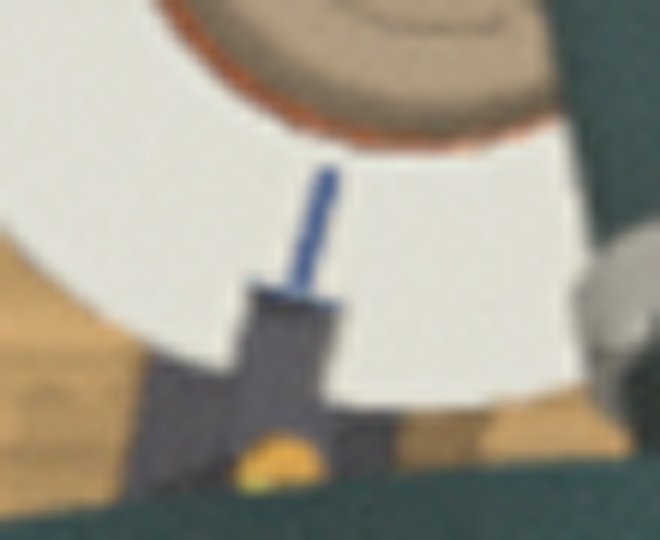

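View pics/t0z.png

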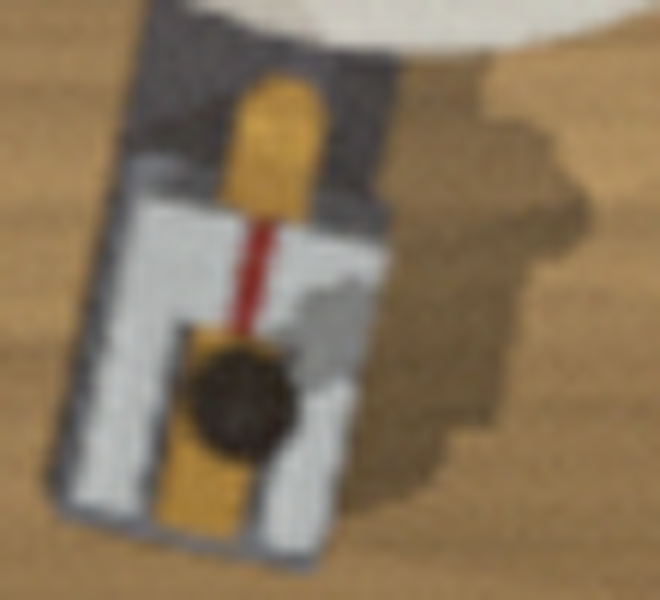

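Run:
```python
from h import *
c=load('t6.png')
A=lambda u,v,z:ray(c,325-.5+(u+.5)/12,255-.5+(v+.5)/12,z)
B=lambda u,v,z:ray(c,325-.5+(u+.5)/12,285-.5+(v+.5)/12,z)
C=np.array([.5438,.0187,0])
def s(n,X):
    d=X-C;print(n,X.round(4),np.hypot(*d[:2]).round(4),np.degrees(np.arctan2(d[1],d[0])).round(2))
s('line0',A(330,170,.067));s('line1',A(298,288,.067));s('back',A(295,295,.067));s('mouth',A(281,388,.067))
s('nose',B(283,75,.057));s('shaft',B(267,215,.064));s('red1',B(263,222,.069));s('red2',B(243,332,.069));s('ball',B(243,405,.106));s('bolt back',B(205,535,.064))
def dirn(P,Q): d=Q-P;return np.degrees(np.arctan2(d[1],d[0]))
print(dirn(A(330,170,.067),A(298,288,.067)),dirn(B(263,222,.069),B(243,332,.069)),dirn(B(283,75,.064),B(205,535,.064)))
# cheeks far corners at z=.067 outer
for p in [(75,508),(320,555),(125,200),(390,248)]: s('chk',B(*p,.067))
```

```text
line0 [0.4929 0.0347 0.067 ] 0.0534 162.53
line1 [0.474  0.0398 0.067 ] 0.0729 163.15
back [0.4729 0.0403 0.067 ] 0.0741 163.05
mouth [0.4581 0.0425 0.067 ] 0.0889 164.47
nose [0.4503 0.0415 0.057 ] 0.0962 166.31
shaft [0.4282 0.0445 0.064 ] 0.1184 167.42
red1 [0.4274 0.0455 0.069 ] 0.1195 167.04
red2 [0.41   0.0486 0.069 ] 0.1371 167.39
ball [0.4014 0.0511 0.106 ] 0.146 167.2
bolt back [0.3775 0.0543 0.064 ] 0.1701 167.92
164.8656275366351 169.73268785204075 170.42009063733056
chk [0.382  0.0752 0.067 ] 0.1714 160.77
chk [0.3747 0.0362 0.067 ] 0.17 174.1
chk [0.4307 0.0674 0.067 ] 0.1231 156.73
chk [0.4232 0.0251 0.067 ] 0.1207 176.97
```

```bash
python3 -m jog '[[-1.1,0.5,0,0,0],[-2.2,0.9,0,0,0],[-3.2,1.3,0,0,0],[-3.2,1.3,0,0,0],[-3.2,1.3,1,0,0],[-3.2,1.3,3,0,0],[-3.2,1.3,30,0,0],[-3.2,20,80,0,20],[-3.2,60,120,0,40],[-3.2,120,140,0,40]]'; python3 -c "
from h import *
print(bot.read_state()['q'][5])
snap('top','t7.png');snap('side','s7.png');crop('t7.png',300,190,420,335,5,'t7c.png')"
```

```text
time: 11.8
tool_pos: [0.5692, 0.2108, 0.2346]
tcp_rot: [-1.485, -0.608, 0.604]
wrist_force: [0.6, -0.4, -0.7]
width: 0.468
-2.032086576687653
```

View pics/t7c.png

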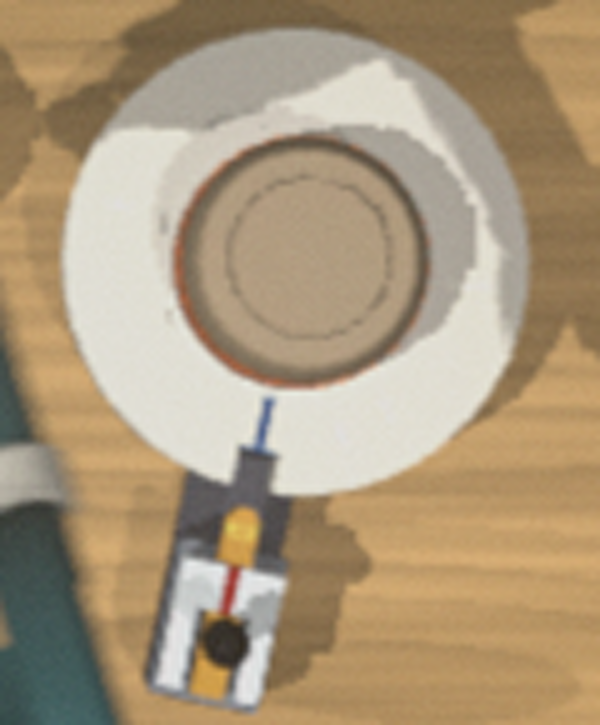

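Run:
```python
from h import *
crop('t7.png',325,265,375,335,8,'t7z.png')
```

```text
(no output)
```

View pics/t7z.png

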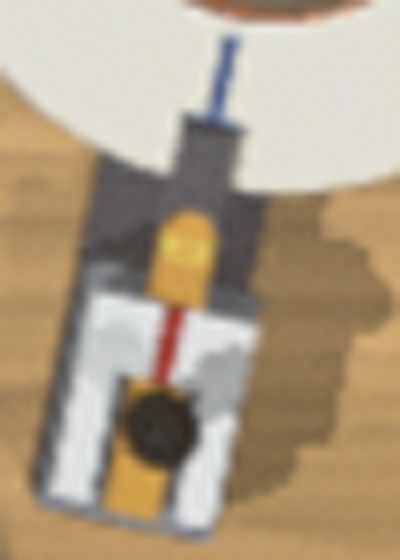

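```bash
cat > ov.py <<'E'
from h import *
from scipy.optimize import least_squares
f='t7.png';c=load(f)
img=cv2.imread('pics/'+f)
# bat rim: radial edge search by brightness
hsv=cv2.cvtColor(img,cv2.COLOR_BGR2HSV);S=cv2.GaussianBlur(hsv[:,:,1].astype(float),(3,3),0)
C0=np.array([.5438,.0187]);pts=[]
for a in np.arange(0,360,3):
    if 145<a<190: continue
    rs=np.arange(.08,.1,.0005)
    pr=[proj(c,[C0[0]+r*np.cos(np.radians(a)),C0[1]+r*np.sin(np.radians(a)),.067]) for r in rs]
    v=cv2.remap(S.astype(np.float32),np.array(pr,np.float32)[:,None,0],np.array(pr,np.float32)[:,None,1],1).ravel()
    g=np.diff(v); k=g.argmax()
    if g[k]>4: pts.append([rs[k]*np.cos(np.radians(a)),rs[k]*np.sin(np.radians(a))])
pts=np.array(pts)
s=least_squares(lambda p:np.hypot(pts[:,0]-p[0],pts[:,1]-p[1])-p[2],[0,0,.09],loss='soft_l1',f_scale=.001)
C=C0+s.x[:2];print('C',C,s.x[2],len(pts),np.std(s.fun))
def poly(im,P,col,sc,u0,v0,closed=True):
    q=np.array([(proj(c,p)-[u0-.5,v0-.5])*sc-.5 for p in P]).round().astype(np.int32)
    cv2.polylines(im,[q],closed,col,1,cv2.LINE_AA)
import sys
th=float(sys.argv[1]);ph=float(sys.argv[2]);adv=float(sys.argv[3])/1000
if len(sys.argv)>4: C=C+np.array([float(sys.argv[4]),float(sys.argv[5])])/1000
def W(r,l,z,a):
    a=np.radians(a);return [C[0]+r*np.cos(a)-l*np.sin(a),C[1]+r*np.sin(a)+l*np.cos(a),z]
u0,v0,u1,v1,sc=320,262,385,335,8
im=cv2.resize(img[v0:v1,u0:u1],None,fx=sc,fy=sc,interpolation=cv2.INTER_CUBIC)
for lo,hi in [(.010,.022),(-.022,-.010)]: poly(im,[W(.113,lo,.067,th),W(.175,lo,.067,th),W(.175,hi,.067,th),W(.113,hi,.067,th)],(255,0,0),sc,u0,v0)
n=.1-adv
poly(im,[W(n,0,.064,th),W(n+.0065,.0065,.064,th),W(.17,.0065,.064,th),W(.17,-.0065,.064,th),W(n+.0065,-.0065,.064,th)],(0,255,0),sc,u0,v0)
poly(im,[W(.118,0,.069,th),W(.14,0,.069,th)],(0,255,255),sc,u0,v0,False)
poly(im,[W(.09,.008,.067,ph),W(.074,.008,.067,ph),W(.074,-.008,.067,ph),W(.09,-.008,.067,ph)],(255,0,255),sc,u0,v0,False)
poly(im,[W(.074,0,.067,ph),W(.05,0,.067,ph)],(255,0,255),sc,u0,v0,False)
poly(im,[W(.09,0,.067,a) for a in range(140,200,2)],(0,128,0),sc,u0,v0,False)
cv2.imwrite('pics/ov_%s.png'%sys.argv[6],im)
print('mark',W(.09,0,.067,th),'post',W(.15-adv,0,.095,th))
E
python3 ov.py 167.2 166.7 3.5 0 0 a
```

```text
C [0.54476739 0.02193128] 0.09030541247413852 105 0.0005065587740239469
mark [np.float64(0.4570039461135), np.float64(0.041870648886533704), 0.067] post [np.float64(0.4019080075952357), np.float64(0.054388139002033625), 0.095]
```

View pics/ov_a.png

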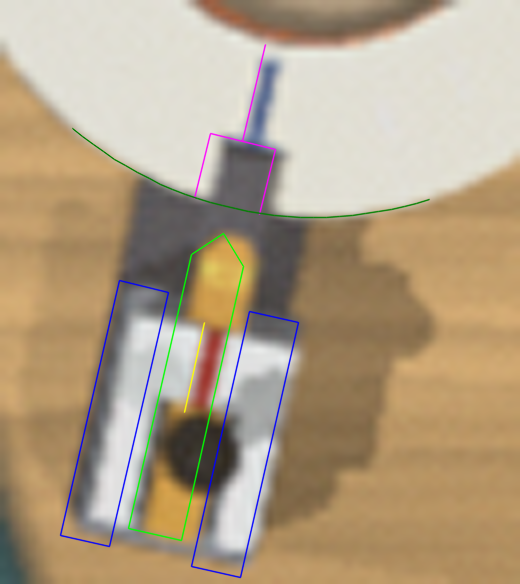

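```bash
python3 ov.py 169 170 3.5 0 0 b; python3 ov.py 169 169.5 3.5 0 -0.8 c
```

```text
C [0.54476739 0.02193128] 0.09030541247413852 105 0.0005065587740239469
mark [np.float64(0.4564209414907109), np.float64(0.03910409368467066), 0.067] post [np.float64(0.4009590056259179), np.float64(0.04988480192344545), 0.095]
C [0.54476739 0.02193128] 0.09030541247413852 105 0.0005065587740239469
mark [np.float64(0.4564209414907109), np.float64(0.03830409368467066), 0.067] post [np.float64(0.4009590056259179), np.float64(0.04908480192344545), 0.095]
```

View pics/ov_b.png

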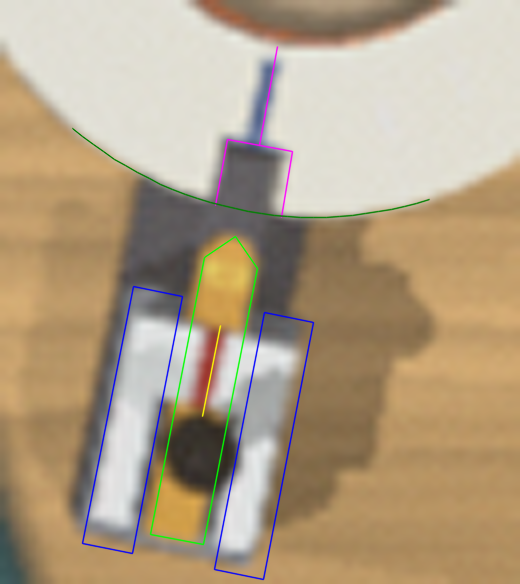

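View pics/ov_c.png

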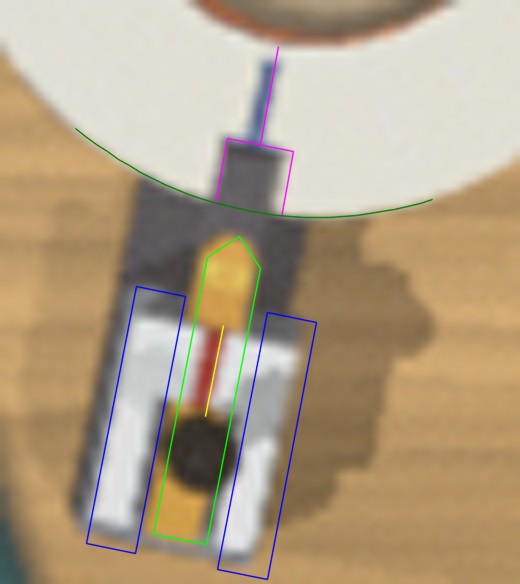

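```bash
python3 -m jog '[[-24,-23,0,-8,40],[-48,-46,0,-16,40],[-72,-69,0,-24,40],[-96,-92,0,-32,40],[-120,-114,0,-40,40],[-144,-137,0,-48,40],[-160,-152,0,-54,40],[-168,-160,0,-57,40],[-168,-160,0,-57,40],[-168,-160,0,-57,40]]' 20; python3 -c "
from h import *
from scipy.spatial.transform import Rotation as R
s=bot.read_state();z=R.from_rotvec(s['tcp_rot']).as_matrix()[:,2]
print(s['tool_pos'],s['q'],np.degrees(np.arctan2(z[1],z[0])))"
```

```text
time: 13.15
tool_pos: [0.4008, 0.0508, 0.232]
tcp_rot: [-1.564, 0.169, -0.169]
wrist_force: [-0.7, 0.0, -0.6]
width: 0.465
[0.40084417 0.05079965 0.23199294] [ 6.41958065e-02 -2.55150484e-01  2.17043363e+00  2.63928390e-04
  1.22618786e+00 -1.29157391e+00] 77.67477540248582
```

```bash
python3 -m jog '[[0,0,-40,0,40],[0,0,-75,0,40],[0,0,-100,0,40],[0,0,-115,0,40],[0,0,-122,0,40],[0,0,-124,0,40],[0,0,-124,0,40],[0,0,-124,0,40],[0,0,-124,0,40],[0,0,-124,0,40]]' 20; python3 -c "
from h import *
snap('side','s8.png');crop('s8.png',160,180,300,300,5,'s8c.png')"
```

```text
time: 14.4
tool_pos: [0.4006, 0.0506, 0.1083]
tcp_rot: [-1.564, 0.169, -0.17]
wrist_force: [0.1, -0.1, 0.3]
width: 0.468
```

View pics/s8c.png

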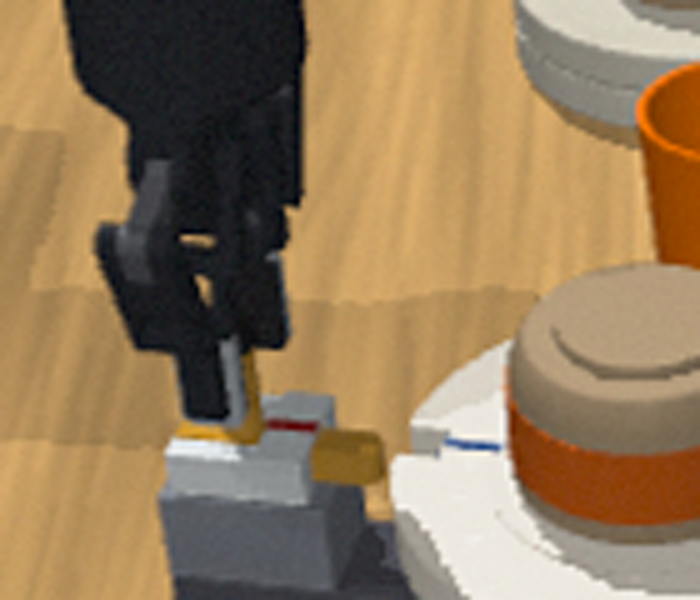

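```bash
python3 -m jog '[[0,0,0,0,30],[0,0,0,0,22],[0,0,0,0,10],[0,0,0,0,10],[0,0,0,0,10],[0,0,0,0,10],[0,0,0,0,10],[0,0,0,0,10],[0,0,0,0,10],[0,0,0,0,10]]' 20; python3 -c "
from h import *
snap('side','s9.png');crop('s9.png',160,180,300,300,5,'s9c.png')"
```

```text
time: 15.7
tool_pos: [0.4002, 0.0496, 0.1081]
tcp_rot: [-1.566, 0.169, -0.169]
wrist_force: [-2.0, -5.0, 2.6]
width: 0.188
```

View pics/s9c.png

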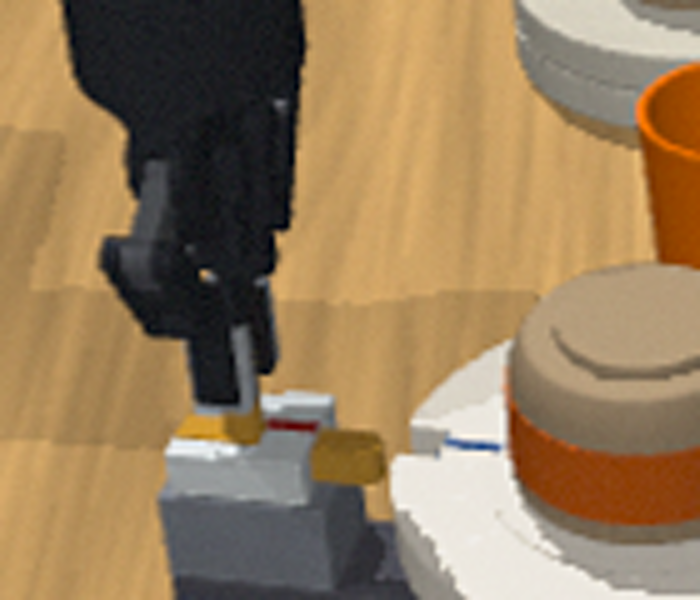

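```bash
python3 -m jog '[[1.2,-1,0,0,10],[2.4,-1.4,0,0,10],[3.6,-1.7,0,0,10],[4.8,-2,0,0,10],[6,-2.2,0,0,10],[7,-2.4,0,0,10],[8,-2.6,0,0,10],[9,-2.8,0,0,10],[10,-3,0,0,10],[10,-3,0,0,10]]'; python3 -c "
from h import *
print(bot.read_state()['wrist_force'])
snap('side','s10.png');crop('s10.png',160,180,300,300,5,'s10c.png')"
```

```text
time: 17.0
tool_pos: [0.4106, 0.0474, 0.1081]
tcp_rot: [-1.565, 0.169, -0.17]
wrist_force: [-2.6, -3.3, 4.4]
width: 0.188
[-2.62513601 -3.26415826  4.4221268 ]
```

View pics/s10c.png

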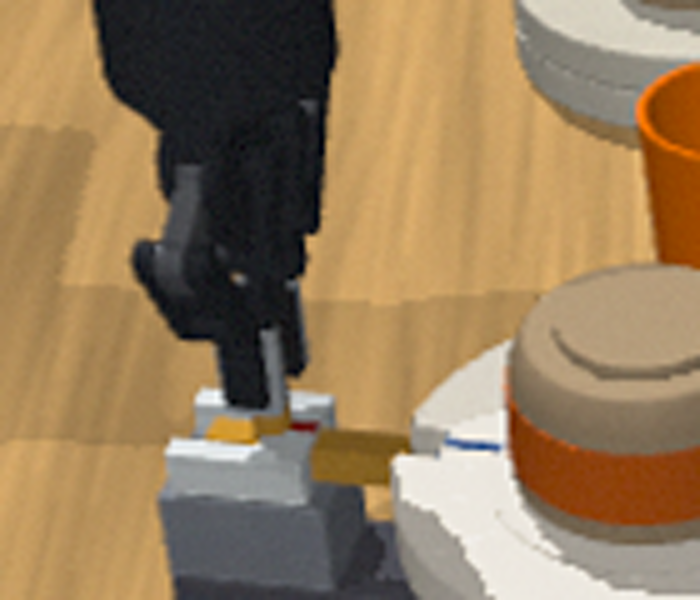

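```bash
python3 -m jog '[[0.7,-0.4,0,0,10],[1.3,-0.7,0,0,10],[2,-0.9,0,0,10],[2.6,-1,0,0,10],[3.2,-1.2,0,0,10],[3.8,-1.3,0,0,10],[4.4,-1.4,0,0,10],[5,-1.5,0,0,10],[5,-1.5,0,0,10],[5,-1.5,0,0,10]]'
```

```text
time: 18.3
tool_pos: [0.4156, 0.0462, 0.1081]
tcp_rot: [-1.564, 0.169, -0.17]
wrist_force: [-1.6, -0.2, 4.6]
width: 0.189
```

```bash
python3 -m jog '[[0.6,-0.1,0,0,10],[1.2,-0.2,0,0,10],[1.8,-0.3,0,0,10],[2.4,-0.5,0,0,10],[3,-0.6,0,0,10],[3.6,-0.7,0,0,10],[4,-0.8,0,0,10],[4,-0.8,0,0,10],[4,-0.8,0,0,10],[4,-0.8,0,0,10]]'; python3 -c "
from h import *
snap('side','s11.png');crop('s11.png',160,180,300,300,5,'s11c.png')"
```

```text
time: 19.55
tool_pos: [0.4189, 0.0454, 0.108]
tcp_rot: [-1.564, 0.171, -0.169]
wrist_force: [-4.0, 0.4, 7.6]
width: 0.188
```

View pics/s11c.png

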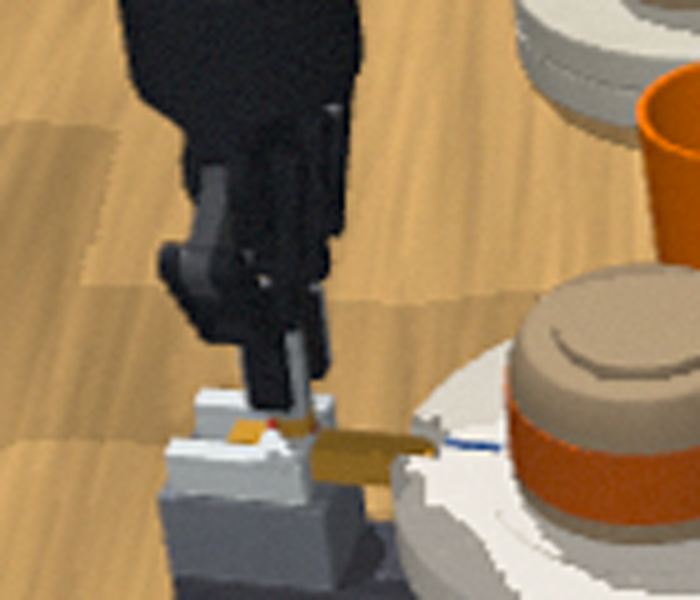

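```bash
python3 -m jog '[[0.3,0,0,0,10],[0.6,-0.1,0,0,10],[0.9,-0.1,0,0,10],[1.2,-0.2,0,0,10],[1.5,-0.2,0,0,10],[1.5,-0.2,0,0,10],[1.5,-0.2,0,0,10],[1.5,-0.2,0,0,10],[1.5,-0.2,0,0,10],[1.5,-0.2,0,0,10]]'
```

```text
time: 20.85
tool_pos: [0.4191, 0.0454, 0.108]
tcp_rot: [-1.564, 0.173, -0.166]
wrist_force: [-8.1, 1.1, 11.2]
width: 0.189
```

```bash
python3 -m jog '[[-1,0,0,0,10],[-1.4,0,0,0,10],[-1.4,0,0,0,10],[-1.4,0,0,0,40],[-1.4,0,0,0,40],[-1.4,0,0,0,40],[-1.4,0,0,0,40],[-1.4,0,15,0,40],[-1.4,0,40,0,40],[-1.4,0,80,0,40]]'
python3 -m jog '[[0,30,30,0,40],[0,70,40,0,40],[0,110,40,0,40],[0,150,40,0,40],[0,190,40,0,40],[0,230,40,0,40],[0,270,40,0,40],[0,270,40,0,40],[0,270,40,0,40],[0,270,40,0,40]]'; python3 -c "
from h import *
snap('side','s12.png');snap('top','t12.png');crop('t12.png',300,190,420,335,5,'t12c.png');crop('s12.png',170,190,350,325,4,'s12c.png')"
```

```text
time: 22.1
tool_pos: [0.4186, 0.045, 0.1887]
tcp_rot: [-1.564, 0.171, -0.168]
wrist_force: [0.0, 0.0, 0.7]
width: 0.47
time: 23.35
tool_pos: [0.4195, 0.3141, 0.2283]
tcp_rot: [-1.564, 0.17, -0.17]
wrist_force: [-0.6, -0.6, 0.6]
width: 0.464
```

View pics/t12c.png

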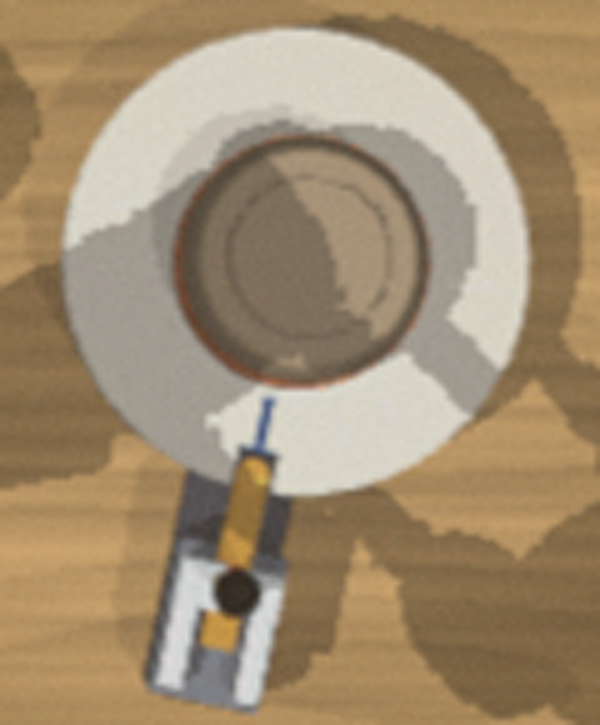

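View pics/s12c.png

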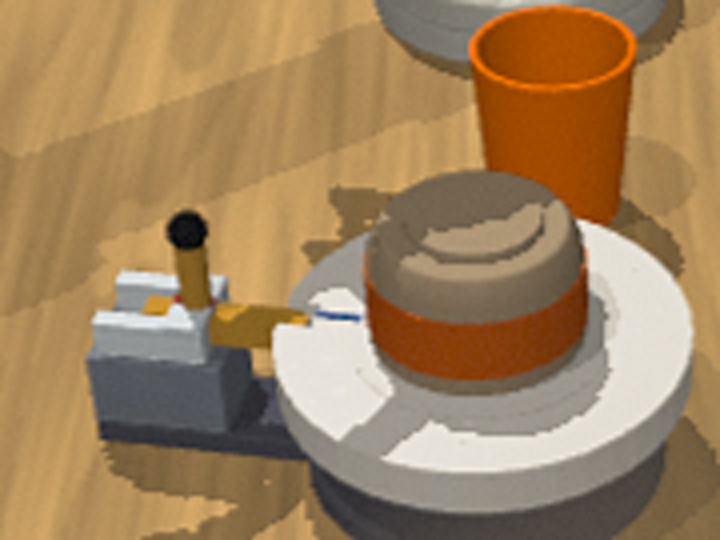

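View pics/t12.png

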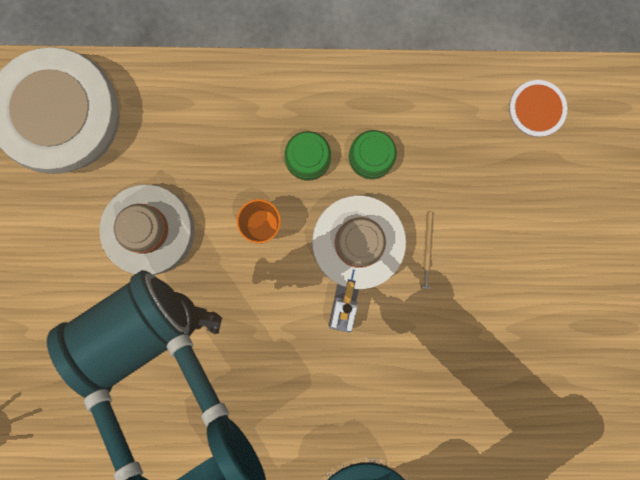

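Run:
```python
from h import *
c=load('t12.png'); C=np.array([.5448,.0219])
for n,u,v,z in [('ball',237,592,.106),('nose',257,458,.060)]:
    X=ray(c,300-.4+u/5,190-.4+v/5,z);d=X[:2]-C;print(n,X.round(4),np.hypot(*d).round(4),np.degrees(np.arctan2(d[1],d[0])))
c=load('t7.png')
X=ray(c,300-.4+225/5,190-.4+641/5,.106);print(X,np.hypot(*(X[:2]-C)))
```

```text
ball [0.4203 0.047  0.106 ] 0.127 168.5947717980935
nose [0.4689 0.0362 0.06  ] 0.0773 169.36537078614637
[0.4023212  0.05141389 0.106     ] 0.14550353518797546
```

Post measures 127 mm and nose 77 mm from the axis, against 128 and 78 mm when fully home. Everything else is in place, so I'm handing in.

```bash
python3 -c "
from workcell import bot
print(bot.finish_job())"
```

```text
the job is handed in; nothing more can be done
None
```

The bat is turned and locked: the notch faces the bolt, the bolt is all the way in, and the robot has let go. I handed the job in after about 23.5 s; no verdict was reported.

- **Turning:** I dragged the bat about 185° counter-clockwise with the closed fingertips on its outer face. The press read 3 to 8 N at the end of each move. The notch ended about 1° (1.5 mm) past the mark, inside the 4 mm limit.
- **Bolt:** I pinched the post at 20 N and slid it in slowly. Readings along the bolt stayed under about 4 N until it stopped moving, and one last nudge against the stop read about 8 N.
- **Final check:** In the last pictures the post measures 127 mm and the nose 77 mm from the axis. Fully home is 128 mm and 78 mm, so this agrees within the 2 mm calibration. The bowl is still standing in the middle, and the other things look where they were.

**Disagreements and slips:**
- **First approach:** the move to the bat fell about 130 mm short, and I lowered the arm before noticing. It came down beside the bowl without touching it, so I started turning from there.
- **Turning axis:** my first estimate was about 3 mm off, so my bolt-angle estimates ranged from 167° to 170°. A circle fitted to the rim settled it at about 168.5° before I touched the bolt.
- **Forces:** they were read only at the end of each move, so I did not see any peaks in between.

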